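Stop a balance slab rocking: find the soft foot and shim it

ROBOT

A 6-joint arm with a two-finger parallel gripper is mounted at the origin on a cart in front of the work surface, level with it; the furniture and walls round the work are solid. World frame = base frame: x ahead of the robot, y to its left, z up, the work surface at z = 0. Lengths are in m, angles in rad, forces in N, time in s.
With the tool pointing down it reaches from about 0.35 to 0.975 m from the base axis. Payload 4.9 kg.
Tool frame: the origin (TCP) lies on the centre line of the jaws, within the pads' length; the fingertips stand 11 mm ahead of it and the grasp point (between the pads) lies 8 mm behind it; z points along the fingers, y is the direction in which the jaws open and shut (so a half turn about z gives the same grasp; the last joint's range is limited). The gripper opens to 85 mm and grips with 20 to 120 N. Pads are 22 mm wide; open, the fingers measure 114 mm over their backs; the gripper's body (76 mm by 85 mm) begins 54 mm behind the grasp point. The pads swing forward as they close: fully open they stand 13 mm farther back than shut.
Start: joints at [-1.386, 0.053, 1.613, -0, 1.476, -0.119], TCP at [0.187, -0.596, 0.242] pointing down, gripper open.
Joint ranges: [-3.01, 3.01], [-1.01, 2.22], [0.06, 2.58], [-1.02, 4.17], [0.09, 2.62], [-3.14, 3.14]. Speed limits (rad/s): [2.57, 2.57, 3.14, 3.14, 3.14, 3.14].

INTERFACE

Orientations are given as a rotation vector (axis times angle).
In Python, from station import ctrl gives the robot as it stands.
- The arm moves only by the tool send_rows, never from a script. Its argument "series" is a list of rows, each an object of numbers: "tx", "ty", "tz": the shift along the tool's x, y, z in cm; "wx", "wy", "wz": the turn, a rotation vector about the tool's x, y, z in rad; "jaw": the closure, from 0 (fully open) to 1 (shut). In form: [{"tx": .., "ty": .., "tz": .., "wx": .., "wy": .., "wz": .., "jaw": ..}, ...]. A call has 1 to 5 rows; each row shifts and turns the pose as measured when the row begins, along the tool's axes as they then stand; what a row does not reach is not made up. A row lasts 1/8 s, in which the tool goes at most 62.5 mm and 10.7 degrees, less where a joint would pass 70% of its speed; a pose out of reach is approached as far as the arm can. A call is refused whole if a number of a shift passes 6.25 or a number of a turn 0.188, either way. A call with a gripper value outside its range is refused whole. The fingers move at their own pace and stop on an object; "squeeze" is the grip in N (left out, the last holds). Time passes only in rows, so rows that do not move let the fingers close. It gives the time, the measured TCP pose, the force and the opening at its end, in the units of the state.
- ctrl.get_obs(): the state, without advancing time (a new reading comes with each control period).
- ctrl.get_image(name): name is "scene" or "top" or "wrist"; returns the picture (420x560x3 uint8, red, green, blue); there is no depth.
- ctrl.camera_info(name): a dict with "mtx" (3x3 intrinsics, pixels), "k1" (the pictures are not rectified: a ray, as slopes to the right and down, at radius r is drawn at 1 + k1 r^2 times it, then the intrinsics apply), "R" (3x3) and "t" (3): a world point X has camera coordinates R X + t. Camera axes: x right, y down, z forward; pixel columns grow to the right and rows downward; lengths in m; the calibration is good to about 2 mm. A picture is of the moment at which its call begins: read the wrist's pose just before it. camera_info takes no time and is no camera call; for the wrist camera it gives the pose at the moment of the call.
- ctrl.finish_job(): hands the job in, once; it reports no verdict.
The state is a dict: "t": time; "q": joint angles; "dq": joint speeds; "effort": joint torques, N m; "tool_pos": TCP position; "tool_rot": TCP orientation; "contact_force": force on the tool from outside, world axes, zero at the start; "wrist_torque": the same for the moment, N m; "opening": finger opening in m.
Only numpy, scipy, OpenCV 4.12 (cv2) and the standard library are available. Lean on these libraries where they do the work, as an engineer would, in place of code of your own. Each camera call takes 0.05 s, during which the arm holds its last target.

TASK

The stone slab under the pocket scale rocks because one of its four rubber feet has gone soft. Press down on the slab's corners with a fingertip to find the one that gives, push that corner's orange wedge in along the chest top with the fingers until it is snug under the slab edge, without jacking up or shoving the slab, then press the same corner once more to make sure it stays firm, and take the hand away. Push no other wedge, since the sound feet must stay free to damp vibration; pick nothing up, and leave the scale, weight, dish and bottle undisturbed.

Things in the scene. Friction and masses are not known exactly. Their poses are not given: they have to be found in the camera images.
- slab: stone balance slab, 180 mm (its x, away from the robot) by 240 mm (y) by 30 mm, 3 to 4.5 kg, loose on four look-alike rubber feet. One foot is soft (soft_foot in the rules), under any corner; its place is not given. Underside 14 mm, top 44 mm above the chest. Origin: centre of underside. A wedge first touches with its thick end 15 mm outside the edge and jams; pushed past about 12 N it jacks up or shoves the slab.
- corner_far_left (a point): press point on the slab's top face at its far left corner (seen from the robot), 20 mm and 22 mm in from the edges. Over a sound foot it does not give; over the soft foot it sinks 3 to 4 mm under about 5 N, then stops hard, and springs back when let go.
- wedge_far_left: loose orange plastic wedge shim at the slab's far left corner, 65 mm long, 22 mm wide, 17 mm high at the blunt thick end, 4 mm at the thin end, flat on the chest top, thin end about 20 mm under the slab's left edge. Origin: bottom middle of the thick end face; x points to the thin end, square to that edge. Pushed in at the thick end it slides about 30 mm, then meets the slab edge and jams.
- corner_near_left (a point): press point on the slab's top face at its near left corner (seen from the robot), 20 mm and 22 mm in from the edges. Over a sound foot it does not give; over the soft foot it sinks 3 to 4 mm under about 5 N, then stops hard, and springs back when let go.
- wedge_near_left: loose orange plastic wedge shim at the slab's near left corner, 65 mm long, 22 mm wide, 17 mm high at the blunt thick end, 4 mm at the thin end, flat on the chest top, thin end about 20 mm under the slab's left edge. Origin: bottom middle of the thick end face; x points to the thin end, square to that edge. Pushed in at the thick end it slides about 30 mm, then meets the slab edge and jams.
- corner_near_right (a point): press point on the slab's top face at its near right corner (seen from the robot), 20 mm and 22 mm in from the edges. Over a sound foot it does not give; over the soft foot it sinks 3 to 4 mm under about 5 N, then stops hard, and springs back when let go.
- wedge_near_right: loose orange plastic wedge shim at the slab's near right corner, 65 mm long, 22 mm wide, 17 mm high at the blunt thick end, 4 mm at the thin end, flat on the chest top, thin end about 20 mm under the slab's right edge. Origin: bottom middle of the thick end face; x points to the thin end, square to that edge. Pushed in at the thick end it slides about 30 mm, then meets the slab edge and jams.
- corner_far_right (a point): press point on the slab's top face at its far right corner (seen from the robot), 20 mm and 22 mm in from the edges. Over a sound foot it does not give; over the soft foot it sinks 3 to 4 mm under about 5 N, then stops hard, and springs back when let go.
- wedge_far_right: loose orange plastic wedge shim at the slab's far right corner, 65 mm long, 22 mm wide, 17 mm high at the blunt thick end, 4 mm at the thin end, flat on the chest top, thin end about 20 mm under the slab's right edge. Origin: bottom middle of the thick end face; x points to the thin end, square to that edge. Pushed in at the thick end it slides about 30 mm, then meets the slab edge and jams.
- scale: pocket scale, 124x62x19 mm, standing on the middle of the slab. Origin: centre of its underside. To be left alone.
- weight: metal calibration weight with a knob, 19 mm across, 26 mm high, standing on the slab left of the scale. Origin: centre of its underside. To be left standing.
- dish: white plastic weighing dish, 46 mm across, 10 mm high, on the slab right of the scale. Origin: centre of its underside. To be left alone.
- bottle: dropper bottle, 22 mm across, 52 mm high, standing on the chest top to the left of the slab. Origin: centre of its underside. To be left standing.
Not all that is in view belongs to the job. What is shaped like the wedge_far_right but pink is not meant.

How it is judged:
On the way, in this order (a step that is already met when the one before it is completed fails the run):
1. a corner of the slab is pressed from above and gives: the corner over the soft foot sinks more than 2 mm under the fingers (contact force between the fingers and slab above 1 N and height (world z) of the grasp point above 0.05 m and ((horizontal distance between corner_far_left and soft_foot_c0 below 0.045 m and height (world z) of corner_far_left below 0.042 m and horizontal distance between the grasp point and corner_far_left below 0.05 m) or (horizontal distance between corner_near_left and soft_foot_c0 below 0.045 m and height (world z) of corner_near_left below 0.042 m and horizontal distance between the grasp point and corner_near_left below 0.05 m) or (horizontal distance between corner_near_right and soft_foot_c0 below 0.045 m and height (world z) of corner_near_right below 0.042 m and horizontal distance between the grasp point and corner_near_right below 0.05 m) or (horizontal distance between corner_far_right and soft_foot_c0 below 0.045 m and height (world z) of corner_far_right below 0.042 m and horizontal distance between the grasp point and corner_far_right below 0.05 m))), for 0.05 s.
2. that corner's wedge is pushed in until it is snug under the slab edge (thick end 4 to 20 mm outside the edge) (((horizontal distance between corner_far_left and soft_foot_c0 below 0.045 m and (y of wedge_far_left in the frame of slab between 0.124 and 0.14 m and x of wedge_far_left in the frame of slab between 0.063 and 0.092 m and angle between the x axis of wedge_far_left and the y axis of slab, either way round below 0.25 rad and height (world z) of wedge_far_left below 0.004 m)) or (horizontal distance between corner_near_left and soft_foot_c0 below 0.045 m and (y of wedge_near_left in the frame of slab between 0.124 and 0.14 m and x of wedge_near_left in the frame of slab between -0.092 and -0.063 m and angle between the x axis of wedge_near_left and the y axis of slab, either way round below 0.25 rad and height (world z) of wedge_near_left below 0.004 m)) or (horizontal distance between corner_near_right and soft_foot_c0 below 0.045 m and (y of wedge_near_right in the frame of slab between -0.14 and -0.124 m and x of wedge_near_right in the frame of slab between -0.092 and -0.063 m and angle between the x axis of wedge_near_right and the y axis of slab, either way round below 0.25 rad and height (world z) of wedge_near_right below 0.004 m)) or (horizontal distance between corner_far_right and soft_foot_c0 below 0.045 m and (y of wedge_far_right in the frame of slab between -0.14 and -0.124 m and x of wedge_far_right in the frame of slab between 0.063 and 0.092 m and angle between the x axis of wedge_far_right and the y axis of slab, either way round below 0.25 rad and height (world z) of wedge_far_right below 0.004 m)))), for 0.2 s.
3. the same corner is pressed down on again with more than 4 N and stays up (sinks less than 2 mm) (contact force between the fingers and slab above 4 N and height (world z) of the grasp point above 0.05 m and ((horizontal distance between corner_far_left and soft_foot_c0 below 0.045 m and horizontal distance between the grasp point and corner_far_left below 0.05 m and height (world z) of corner_far_left above 0.042 m) or (horizontal distance between corner_near_left and soft_foot_c0 below 0.045 m and horizontal distance between the grasp point and corner_near_left below 0.05 m and height (world z) of corner_near_left above 0.042 m) or (horizontal distance between corner_near_right and soft_foot_c0 below 0.045 m and horizontal distance between the grasp point and corner_near_right below 0.05 m and height (world z) of corner_near_right above 0.042 m) or (horizontal distance between corner_far_right and soft_foot_c0 below 0.045 m and horizontal distance between the grasp point and corner_far_right below 0.05 m and height (world z) of corner_far_right above 0.042 m))), for 0.15 s.
At the end, for the whole second after the job is handed in: The soft corner's wedge lies snug under the slab edge, thick end 4 to 20 mm outside it (15 mm is first touch). All slab corners stand within 2.2 mm of level; the slab has moved under 8 mm, the other wedges under 10 mm; all is still, weight and bottle upright (((horizontal distance between corner_far_left and soft_foot_c0 below 0.045 m and (y of wedge_far_left in the frame of slab between 0.124 and 0.14 m and x of wedge_far_left in the frame of slab between 0.063 and 0.092 m and angle between the x axis of wedge_far_left and the y axis of slab, either way round below 0.25 rad and height (world z) of wedge_far_left below 0.004 m) and distance of slab from where it was at the start of the episode below 0.008 m and distance of each of wedge_near_left, wedge_near_right, wedge_far_right from where it was at the start of the episode below 0.01 m) or (horizontal distance between corner_near_left and soft_foot_c0 below 0.045 m and (y of wedge_near_left in the frame of slab between 0.124 and 0.14 m and x of wedge_near_left in the frame of slab between -0.092 and -0.063 m and angle between the x axis of wedge_near_left and the y axis of slab, either way round below 0.25 rad and height (world z) of wedge_near_left below 0.004 m) and distance of slab from where it was at the start of the episode below 0.008 m and distance of each of wedge_far_left, wedge_near_right, wedge_far_right from where it was at the start of the episode below 0.01 m) or (horizontal distance between corner_near_right and soft_foot_c0 below 0.045 m and (y of wedge_near_right in the frame of slab between -0.14 and -0.124 m and x of wedge_near_right in the frame of slab between -0.092 and -0.063 m and angle between the x axis of wedge_near_right and the y axis of slab, either way round below 0.25 rad and height (world z) of wedge_near_right below 0.004 m) and distance of slab from where it was at the start of the episode below 0.008 m and distance of each of wedge_far_left, wedge_near_left, wedge_far_right from where it was at the start of the episode below 0.01 m) or (horizontal distance between corner_far_right and soft_foot_c0 below 0.045 m and (y of wedge_far_right in the frame of slab between -0.14 and -0.124 m and x of wedge_far_right in the frame of slab between 0.063 and 0.092 m and angle between the x axis of wedge_far_right and the y axis of slab, either way round below 0.25 rad and height (world z) of wedge_far_right below 0.004 m) and distance of slab from where it was at the start of the episode below 0.008 m and distance of each of wedge_far_left, wedge_near_left, wedge_near_right from where it was at the start of the episode below 0.01 m)) and height (world z) of corner_far_left between 0.0418 and 0.0465 m and height (world z) of corner_near_left between 0.0418 and 0.0465 m and height (world z) of corner_near_right between 0.0418 and 0.0465 m and height (world z) of corner_far_right between 0.0418 and 0.0465 m and linear speed of slab below 0.02 m/s and angle between each of weight, bottle's own z axis and vertical below 0.2 rad).
It fails at once if a wedge at a sound corner is pushed more than 10 mm ((distance of wedge_far_left from where it was at the start of the episode above 0.01 m and not (horizontal distance between corner_far_left and soft_foot_c0 below 0.045 m)) or (distance of wedge_near_left from where it was at the start of the episode above 0.01 m and not (horizontal distance between corner_near_left and soft_foot_c0 below 0.045 m)) or (distance of wedge_near_right from where it was at the start of the episode above 0.01 m and not (horizontal distance between corner_near_right and soft_foot_c0 below 0.045 m)) or (distance of wedge_far_right from where it was at the start of the episode above 0.01 m and not (horizontal distance between corner_far_right and soft_foot_c0 below 0.045 m))).
It fails at once if a wedge is lifted or tipped off the chest top (height (world z) of any of wedge_far_left, wedge_near_left, wedge_near_right, wedge_far_right above 0.008 m or angle between any of wedge_far_left, wedge_near_left, wedge_near_right, wedge_far_right's own z axis and vertical above 0.3 rad).
It fails at once if the slab is lifted: a corner rises more than 8 mm (height (world z) of any of corner_far_left, corner_near_left, corner_near_right, corner_far_right above 0.052 m).
It fails at once if scale, weight, dish or bottle is moved more than 15 mm or lifted (distance of any of scale, weight, dish, bottle from where it was at the start of the episode above 0.015 m).
It also fails if it takes over 54 s, if anything falls off the work surface, if the arm or the gripper's body presses on something with over 40 N, if the wrist force passes 120 N, or if a joint passes its speed limit or range.

## Working session

There is one attempt and no reset: what is moved stays moved. The work goes in short steps, Python scripts to look and compute and a tool call to move; the robot and the scene stay as the last step left them, time stands still between calls to the robot, and variables do not carry over. Pictures are saved under pics/ and viewed, and the job is handed in when it is done.

Besides the shell and the picture viewer there is one more tool, called as name([rows], argument=value, ...), one row to a line, values as JSON. send_rows: Moves the arm, as the interface text tells. Its arguments: {"type":"object","properties":{"series":{"type":"array"},"squeeze":{"type":"number"}},"required":["series"]}

```bash
mkdir -p pics; ls; python3 - <<'E'
from station import ctrl
import cv2
o=ctrl.get_obs();print(o)
for n in("scene","top"):
    cv2.imwrite(f"pics/{n}0.png",ctrl.get_image(n)[:,:,::-1]); print(n,ctrl.camera_info(n))
E
```

```text
pics
{'t': 0.0, 'q': array([-1.38600634e+00,  5.33533643e-02,  1.61426517e+00,  6.40243549e-08,
        1.47602193e+00, -1.19006270e-01]), 'dq': array([ 0.00024791,  0.00071748,  0.00113788, -0.00035855, -0.00053538,
        0.00013647]), 'effort': array([-8.02656723e-05, -3.93676364e+01, -3.70176995e+01, -1.60626013e-05,
        6.99044263e-03, -1.18044727e-05]), 'tool_pos': array([ 0.18685218, -0.59579251,  0.24108239]), 'tool_rot': array([-3.10339609e+00, -4.75059369e-01,  1.05615484e-04]), 'contact_force': array([ 0.52234955, -0.41325053,  0.10014923]), 'wrist_torque': array([-0.05340869, -0.00343898, -0.04119549]), 'opening': 0.08564554491345622}
scene {'mtx': array([[388.97906743,   0.        , 275.85004348],
       [  0.        , 388.97906743, 205.97816025],
       [  0.        ,   0.        ,   1.        ]]), 'k1': -0.06872556534390681, 'R': array([[-0.79131293, -0.61121177,  0.0156209 ],
       [-0.37052947,  0.45907464, -0.8074394 ],
       [ 0.48634531, -0.64472525, -0.58974367]]), 't': array([0.48470842, 0.18872712, 0.66227137])}
top {'mtx': array([[414.8019903 ,   0.        , 272.53687555],
       [  0.        , 414.8019903 , 208.96780172],
       [  0.        ,   0.        ,   1.        ]]), 'k1': 0.020366175397115358, 'R': array([[-0.02438522, -0.99942982,  0.02335375],
       [-0.98529271,  0.02007509, -0.16969169],
       [ 0.1691261 , -0.02714825, -0.98522045]]), 't': array([0.08501753, 0.54816774, 0.95737299])}
```

View pics/scene0.png

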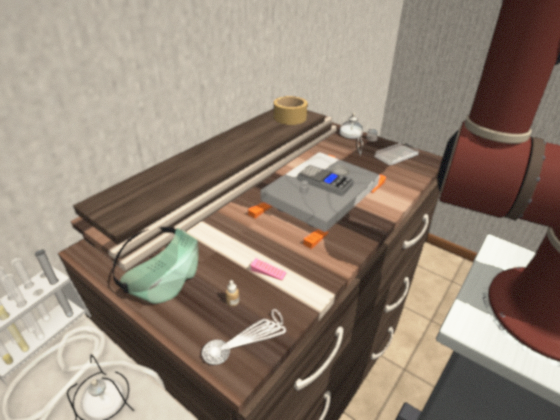

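View pics/top0.png

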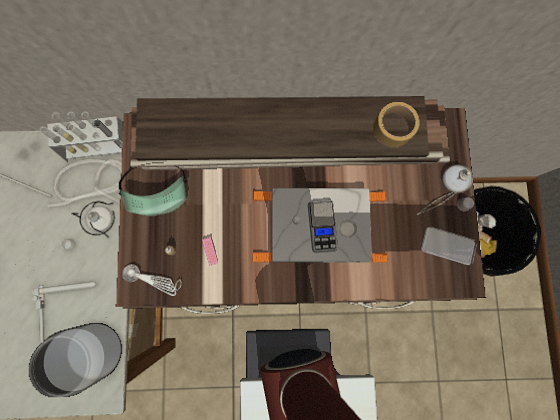

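```bash
python3 - <<'E'
import cv2
im=cv2.imread("pics/top0.png")
cv2.imwrite("pics/top0L.png",cv2.resize(im[60:300,100:420],None,fx=2.5,fy=2.5,interpolation=cv2.INTER_CUBIC))
E
```

```text
(no output)
```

View pics/top0L.png

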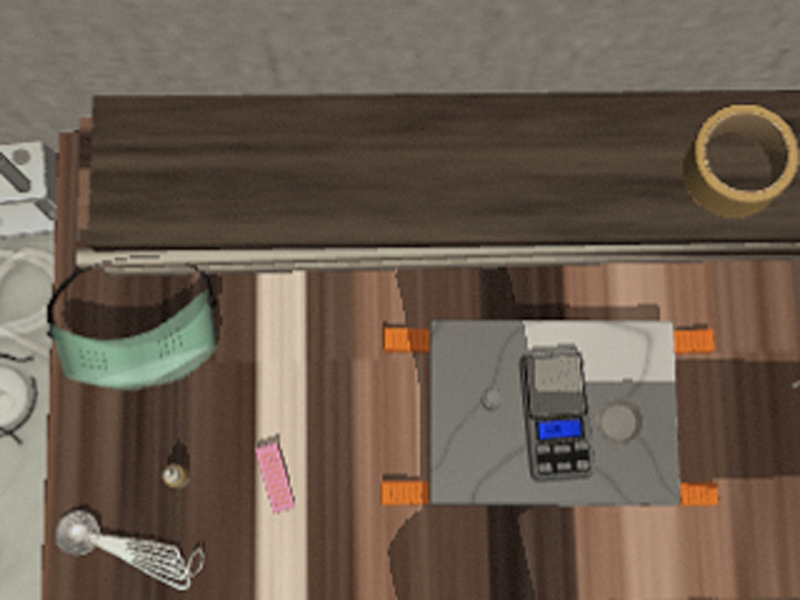

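```bash
cat > h.py <<'E'
from station import ctrl
import numpy as np, cv2
def ray(ci,px):
    K=ci["mtx"];d=(np.array(px,float)-K[:2,2])/np.array([K[0,0],K[1,1]])
    u=d.copy()
    for _ in range(20): u=d/(1+ci["k1"]*(u@u))
    R=np.array(ci["R"]);t=np.array(ci["t"])
    return -R.T@t, R.T@np.array([u[0],u[1],1])
def p2w(ci,px,z):
    c,d=ray(ci,px); return c+d*(z-c[2])/d[2]
def w2p(ci,X):
    c=np.array(ci["R"])@np.array(X)+ci["t"];u=c[:2]/c[2];u=u*(1+ci["k1"]*(u@u));K=ci["mtx"]
    return u*[K[0,0],K[1,1]]+K[:2,2]
def snap(n,f,box=None,s=1):
    im=ctrl.get_image(n)[:,:,::-1]
    if box: im=im[box[1]:box[3],box[0]:box[2]]
    cv2.imwrite("pics/"+f,cv2.resize(im,None,fx=s,fy=s,interpolation=cv2.INTER_CUBIC))
E
python3 - <<'E'
from h import *
np.set_printoptions(precision=4,suppress=True)
ci=ctrl.camera_info("top")
f=lambda x,y,z:p2w(ci,(100+x/2.5-.3,60+y/2.5-.3),z)
for n,x,y,z in [("FL",431,320,.044),("FR",675,320,.044),("NR",680,504.5,.044),("NL",429,504,.044),
 ("wFLthick top far",384,325,.017),("wFL thick near",385,353,.017),("wNL f",383,479,.017),("wNL n",382,506,.017),("wFR f",714,327,.017),("wFR n",716,353,.017),("wNR f",717,482,.017),("wNR n",719,507,.017),
 ("ledge rail z0",400,268,0),("bottle",175,470,.05),("weight",491,398,.07),("dish",620,422,.05)]: print(n,f(x,y,z))
sc=ctrl.camera_info("scene")
for y in (.3,0,-.2):
  for z in (0,.05,.1): print(w2p(ci,(0.85,y,z)))
E
```

```text
FL [0.603  0.0724 0.044 ]
FR [ 0.5984 -0.1672  0.044 ]
NR [ 0.4186 -0.1604  0.044 ]
NL [0.4245 0.0787 0.044 ]
wFLthick top far [0.6049 0.1189 0.017 ]
wFL thick near [0.5763 0.1184 0.017 ]
wNL f [0.451  0.1225 0.017 ]
wNL n [0.4248 0.1239 0.017 ]
wFR f [ 0.5963 -0.2135  0.017 ]
wFR n [ 0.5696 -0.2136  0.017 ]
wNR f [ 0.4407 -0.2054  0.017 ]
wNR n [ 0.4163 -0.2056  0.017 ]
ledge rail z0 [0.6683 0.1018 0.    ]
bottle [0.4617 0.3171 0.05  ]
weight [0.521  0.0185 0.07  ]
dish [ 0.498  -0.1062  0.05  ]
[182.94   101.1998]
[179.1481  92.6983]
[174.9755  83.3457]
[296.7911  99.8143]
[298.3942  91.3239]
[300.1562  81.9921]
[371.8219  98.7199]
[376.9435  90.2044]
[382.5726  80.8466]
```

send_rows([
  {"wz": 0.167, "jaw": 1},
  {"wz": 0.167, "jaw": 1},
  {"jaw": 1},
], squeeze=60)

```text
invalid input at $.series[0]: expected keys tx, ty, tz, wx, wy, wz, jaw
```

```bash
cat >> h.py <<'E'
from scipy.spatial.transform import Rotation as Ro
P=dict(NR=(.438,-.140),NL=(.444,.056),FR=(.578,-.144),FL=(.584,.052))
def go(target,yaw=-0.028):
    o=ctrl.get_obs();R=Ro.from_rotvec(o["tool_rot"])
    d=R.inv().apply(np.array(target)-o["tool_pos"])*100
    # desired: tool x along yaw, z down
    D=Ro.from_matrix(np.array([[np.cos(yaw),np.sin(yaw),0],[np.sin(yaw),-np.cos(yaw),0],[0,0,-1]]))
    print("t",round(o["t"],2),"pos",o["tool_pos"].round(4),"F",o["contact_force"].round(2),"open",round(o["opening"],4))
    print("tool shift cm",d.round(2),"turn",(R.inv()*D).as_rotvec().round(3))
E
python3 -c "
from h import *
go((*P['NR'],.12))"
```

```text
t 0.1 pos [ 0.1869 -0.5958  0.2412] F [ 0.55  0.18 -0.46] open 0.0856
tool shift cm [ 37.6  -35.96  12.19] turn [-0.002  0.     0.332]
```

send_rows([
  {"tx": 0, "ty": 0, "tz": 0, "wx": 0, "wy": 0, "wz": 0.166, "jaw": 1},
  {"tx": 0, "ty": 0, "tz": 0, "wx": 0, "wy": 0, "wz": 0.166, "jaw": 1},
  {"tx": 0, "ty": 0, "tz": 0, "wx": 0, "wy": 0, "wz": 0, "jaw": 1},
], squeeze=60)

```text
t: 0.48
tool_pos: [0.1867, -0.5948, 0.239]
tool_rot: [-3.136, 0.057, 0.002]
contact_force: [-0.3, 0.1, 0.6]
opening: 0.0321
```

```bash
python3 -c "
from h import *
go((*P['NR'],.12))"
```

```text
t 0.47 pos [ 0.1867 -0.5948  0.239 ] F [-0.28  0.09  0.6 ] open 0.0321
tool shift cm [ 23.46 -46.31  12.12] turn [-0.005  0.001 -0.009]
```

send_rows([
  {"tx": 3, "ty": -5.5, "tz": 0, "wx": 0, "wy": 0, "wz": 0, "jaw": 1},
  {"tx": 3, "ty": -5.5, "tz": 0, "wx": 0, "wy": 0, "wz": 0, "jaw": 1},
  {"tx": 3, "ty": -5.5, "tz": 0, "wx": 0, "wy": 0, "wz": 0, "jaw": 1},
  {"tx": 3, "ty": -5.5, "tz": 0, "wx": 0, "wy": 0, "wz": 0, "jaw": 1},
  {"tx": 3, "ty": -5.5, "tz": 0, "wx": 0, "wy": 0, "wz": 0, "jaw": 1},
])

```text
t: 1.1
tool_pos: [0.3444, -0.3247, 0.2384]
tool_rot: [-3.133, 0.045, 0.001]
contact_force: [0.9, -0.6, -0.3]
opening: -0.0001
```

```bash
python3 -c "
from h import *
go((*P['NR'],.12))"
```

```text
t 1.1 pos [ 0.3444 -0.3247  0.2384] F [ 0.93 -0.59 -0.29] open -0.0001
tool shift cm [  8.84 -18.64  11.97] turn [-0.008  0.001 -0.001]
```

send_rows([
  {"tx": 2.3, "ty": -4.8, "tz": 2, "wx": -0.004, "wy": 0, "wz": 0, "jaw": 1},
  {"tx": 2.3, "ty": -4.8, "tz": 2, "wx": -0.004, "wy": 0, "wz": 0, "jaw": 1},
  {"tx": 2.3, "ty": -4.8, "tz": 3, "wx": 0, "wy": 0, "wz": 0, "jaw": 1},
  {"tx": 1.9, "ty": -4.2, "tz": 3, "wx": 0, "wy": 0, "wz": 0, "jaw": 1},
  {"tx": 0, "ty": 0, "tz": 0, "wx": 0, "wy": 0, "wz": 0, "jaw": 1},
])

```text
t: 1.72
tool_pos: [0.4398, -0.1319, 0.1368]
tool_rot: [3.138, -0.012, 0.004]
contact_force: [-0.1, -0.9, 0.2]
opening: -0.0001
```

```bash
python3 -c "
from h import *
go((*P['NR'],.065))
snap('wrist','w1.png');snap('top','t1.png',(220,140,420,290),4)"
```

```text
t 1.73 pos [ 0.4398 -0.1319  0.1368] F [-0.08 -0.87  0.15] open -0.0001
tool shift cm [-0.19  0.79  7.19] turn [ 0.004 -0.002  0.02 ]
```

View pics/w1.png

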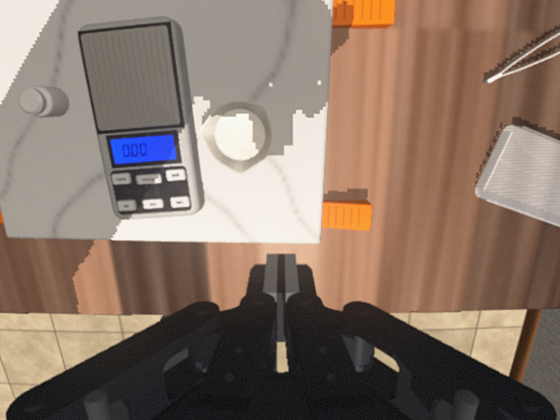

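View pics/t1.png

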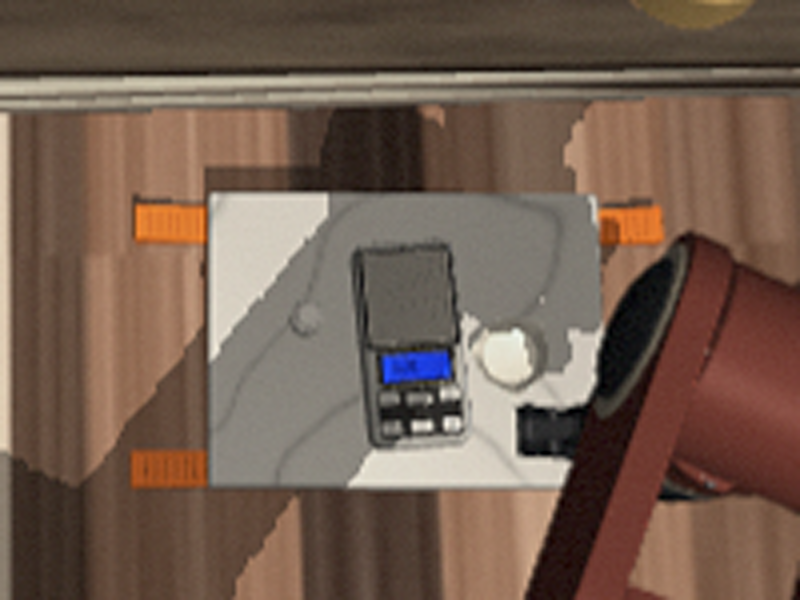

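The wrist view shows the slab's near-right corner at (321,243) and the closed fingertips at (281,255); dish, scale and weight are clear of them. I'll check the corner, then descend.

```bash
python3 -c "
from h import *
ci=ctrl.camera_info('wrist')
for px in [(321,243),(4,238),(331,0),(371,229),(371,203),(394,25)]: print(px,p2w(ci,px,.044).round(4),p2w(ci,px,.017).round(4))
print(w2p(ci,(.438,-.14,.044)))"
```

```text
(321, 243) [ 0.4192 -0.1641  0.044 ] [ 0.408  -0.1677  0.017 ]
(4, 238) [0.426  0.0798 0.044 ] [0.4156 0.105  0.017 ]
(331, 0) [ 0.5814 -0.1673  0.044 ] [ 0.5893 -0.1713  0.017 ]
(371, 229) [ 0.4298 -0.201   0.044 ] [ 0.4198 -0.209   0.017 ]
(371, 203) [ 0.4498 -0.1997  0.044 ] [ 0.4422 -0.2075  0.017 ]
(394, 25) [ 0.5671 -0.2078  0.044 ] [ 0.5733 -0.2165  0.017 ]
[288.66954728 219.69437298]
```

send_rows([
  {"tx": -0.2, "ty": 0.8, "tz": 3, "wx": 0, "wy": 0, "wz": 0.02, "jaw": 1},
  {"tx": 0, "ty": 0, "tz": 3, "wx": 0, "wy": 0, "wz": 0, "jaw": 1},
  {"tx": 0, "ty": 0, "tz": 0, "wx": 0, "wy": 0, "wz": 0, "jaw": 1},
])

```text
t: 2.2
tool_pos: [0.4416, -0.149, 0.0838]
tool_rot: [3.129, -0.055, 0.024]
contact_force: [0.1, 0.2, 0.3]
opening: 0.0001
```

```bash
python3 -c "
from h import *
go((*P['NR'],.055))"
```

```text
t 2.2 pos [ 0.4416 -0.149   0.0838] F [0.1  0.22 0.34] open 0.0001
tool shift cm [-0.44 -0.93  2.87] turn [ 0.012 -0.015 -0.007]
```

send_rows([
  {"tx": -0.3, "ty": -0.7, "tz": 1, "wx": 0.01, "wy": -0.014, "wz": 0, "jaw": 1},
  {"tx": 0, "ty": 0, "tz": 0.9, "wx": 0, "wy": 0, "wz": 0, "jaw": 1},
  {"tx": 0, "ty": 0, "tz": 0, "wx": 0, "wy": 0, "wz": 0, "jaw": 1},
])

```text
t: 2.58
tool_pos: [0.441, -0.1443, 0.0678]
tool_rot: [3.137, -0.057, 0.01]
contact_force: [-0.5, -0.6, 0.2]
opening: -0.0004
```

```bash
python3 -c "
from h import *
go((*P['NR'],.055))"
```

```text
t 2.58 pos [ 0.441  -0.1443  0.0678] F [-0.49 -0.59  0.2 ] open -0.0004
tool shift cm [-0.33 -0.42  1.27] turn [ 0.004 -0.007 -0.008]
```

Descend slowly to touch.

send_rows([
  {"tx": 0, "ty": 0, "tz": 0.6, "wx": 0, "wy": 0, "wz": 0, "jaw": 1},
  {"tx": 0, "ty": 0, "tz": 0.4, "wx": 0, "wy": 0, "wz": 0, "jaw": 1},
  {"tx": 0, "ty": 0, "tz": 0.1, "wx": 0, "wy": 0, "wz": 0, "jaw": 1},
])

```text
t: 2.95
tool_pos: [0.4418, -0.1445, 0.057]
tool_rot: [3.136, -0.056, 0.013]
contact_force: [1.1, -0.0, 0.2]
opening: 0.0002
```

send_rows([
  {"tx": 0, "ty": 0, "tz": 0.2, "wx": 0, "wy": 0, "wz": 0, "jaw": 1},
])

```text
t: 3.08
tool_pos: [0.4419, -0.1446, 0.055]
tool_rot: [3.136, -0.056, 0.013]
contact_force: [0.9, -1.2, 4.9]
opening: -0.0
```

send_rows([
  {"tx": 0, "ty": 0, "tz": 0.1, "wx": 0, "wy": 0, "wz": 0, "jaw": 1},
])

```text
t: 3.2
tool_pos: [0.442, -0.1446, 0.0548]
tool_rot: [3.136, -0.056, 0.012]
contact_force: [-6.1, 2.2, 10.8]
opening: -0.0004
```

NR is firm: 10.8 N with no sinking. Next is NL.

send_rows([
  {"tx": 0, "ty": 0, "tz": -3, "wx": 0, "wy": 0, "wz": 0, "jaw": 1},
  {"tx": 0, "ty": -2, "tz": -3, "wx": 0, "wy": 0, "wz": 0, "jaw": 1},
  {"tx": 0, "ty": -6, "tz": 0, "wx": 0, "wy": 0, "wz": 0, "jaw": 1},
  {"tx": 0, "ty": -6, "tz": 0, "wx": 0, "wy": 0, "wz": 0, "jaw": 1},
  {"tx": 0, "ty": 0, "tz": 0, "wx": 0, "wy": 0, "wz": 0, "jaw": 1},
])

```text
t: 3.82
tool_pos: [0.4479, -0.001, 0.1175]
tool_rot: [3.137, -0.059, 0.017]
contact_force: [0.3, -0.2, -0.3]
opening: -0.0001
```

```bash
python3 -c "
from h import *
go((*P['NL'],.057))"
```

```text
t 3.83 pos [ 0.4479 -0.001   0.1175] F [ 0.34 -0.2  -0.31] open -0.0001
tool shift cm [-0.67 -5.71  6.02] turn [ 0.004 -0.011 -0.01 ]
```

send_rows([
  {"tx": -0.3, "ty": -3, "tz": 0, "wx": 0, "wy": -0.01, "wz": 0, "jaw": 1},
  {"tx": -0.3, "ty": -1.8, "tz": 1.5, "wx": 0, "wy": 0, "wz": 0, "jaw": 1},
  {"tx": 0, "ty": 0, "tz": 2, "wx": 0, "wy": 0, "wz": 0, "jaw": 1},
  {"tx": 0, "ty": 0, "tz": 1.0, "wx": 0, "wy": 0, "wz": 0, "jaw": 1},
  {"tx": 0, "ty": 0, "tz": 0, "wx": 0, "wy": 0, "wz": 0, "jaw": 1},
])

```text
t: 4.45
tool_pos: [0.4448, 0.0455, 0.0717]
tool_rot: [3.135, -0.062, 0.005]
contact_force: [0.3, 0.4, -0.4]
opening: 0.0
```

```bash
python3 -c "
from h import *
go((*P['NL'],.057))"
```

```text
t 4.45 pos [0.4448 0.0455 0.0717] F [ 0.33  0.44 -0.35] open 0.0
tool shift cm [-0.13 -1.05  1.46] turn [ 0.006 -0.003 -0.011]
```

send_rows([
  {"tx": -0.1, "ty": -1, "tz": 0, "wx": 0, "wy": 0, "wz": 0, "jaw": 1},
  {"tx": 0, "ty": 0, "tz": 0.8, "wx": 0, "wy": 0, "wz": 0, "jaw": 1},
  {"tx": 0, "ty": 0, "tz": 0.4, "wx": 0, "wy": 0, "wz": 0, "jaw": 1},
  {"tx": 0, "ty": 0, "tz": 0.1, "wx": 0, "wy": 0, "wz": 0, "jaw": 1},
])

```text
t: 4.95
tool_pos: [0.4457, 0.0554, 0.0596]
tool_rot: [3.134, -0.064, 0.01]
contact_force: [-0.1, -0.0, -1.0]
opening: 0.0003
```

send_rows([
  {"tx": 0, "ty": 0, "tz": 0.2, "wx": 0, "wy": 0, "wz": 0, "jaw": 1},
])

```text
t: 5.08
tool_pos: [0.4459, 0.0554, 0.0577]
tool_rot: [3.134, -0.064, 0.01]
contact_force: [0.8, 0.0, 0.6]
opening: 0.0001
```

send_rows([
  {"tx": 0, "ty": 0, "tz": 0.1, "wx": 0, "wy": 0, "wz": 0, "jaw": 1},
])

```text
t: 5.2
tool_pos: [0.4459, 0.0553, 0.0566]
tool_rot: [3.134, -0.064, 0.01]
contact_force: [-1.2, 0.9, 1.1]
opening: -0.0
```

send_rows([
  {"tx": 0, "ty": 0, "tz": 0.15, "wx": 0, "wy": 0, "wz": 0, "jaw": 1},
])

```text
t: 5.32
tool_pos: [0.446, 0.0553, 0.0551]
tool_rot: [3.134, -0.064, 0.011]
contact_force: [-1.0, 0.5, -0.5]
opening: -0.0001
```

send_rows([
  {"tx": 0, "ty": 0, "tz": 0.1, "wx": 0, "wy": 0, "wz": 0, "jaw": 1},
])

```text
t: 5.45
tool_pos: [0.446, 0.0553, 0.0548]
tool_rot: [3.135, -0.064, 0.009]
contact_force: [-5.5, 1.0, 9.8]
opening: -0.0002
```

send_rows([
  {"tx": 0, "ty": 0, "tz": 0.1, "wx": 0, "wy": 0, "wz": 0, "jaw": 1},
])

```text
t: 5.58
tool_pos: [0.4461, 0.0553, 0.0548]
tool_rot: [3.134, -0.064, 0.008]
contact_force: [-4.0, -0.8, 9.8]
opening: 0.0002
```

NL is firm as well (9.8 N, no sinking). On to FL.

send_rows([
  {"tx": 0, "ty": 0, "tz": -3, "wx": 0, "wy": 0, "wz": 0, "jaw": 1},
  {"tx": 1, "ty": 0, "tz": -3, "wx": 0, "wy": 0, "wz": -0.01, "jaw": 1},
  {"tx": 5, "ty": 0, "tz": 0, "wx": 0, "wy": 0, "wz": 0, "jaw": 1},
  {"tx": 3.5, "ty": 0, "tz": 0, "wx": 0, "wy": 0, "wz": 0, "jaw": 1},
  {"tx": 0, "ty": 0, "tz": 0, "wx": 0, "wy": 0, "wz": 0, "jaw": 1},
])

```text
t: 6.2
tool_pos: [0.5435, 0.0527, 0.118]
tool_rot: [3.135, -0.047, 0.012]
contact_force: [-0.9, -0.1, 0.5]
opening: 0.0001
```

```bash
python3 -c "
from h import *
go((*P['FL'],.057))"
```

```text
t 6.2 pos [0.5435 0.0527 0.118 ] F [-0.93 -0.07  0.55] open 0.0001
tool shift cm [ 4.   -0.1   6.13] turn [ 0.006 -0.008 -0.002]
```

send_rows([
  {"tx": 3.2, "ty": -0.1, "tz": 0, "wx": 0, "wy": 0, "wz": 0, "jaw": 1},
  {"tx": 0.4, "ty": 0, "tz": 2, "wx": 0, "wy": -0.008, "wz": 0, "jaw": 1},
  {"tx": 0, "ty": 0, "tz": 2, "wx": 0, "wy": 0, "wz": 0, "jaw": 1},
  {"tx": 0, "ty": 0, "tz": 0.8, "wx": 0, "wy": 0, "wz": 0, "jaw": 1},
  {"tx": 0, "ty": 0, "tz": 0, "wx": 0, "wy": 0, "wz": 0, "jaw": 1},
])

```text
t: 6.82
tool_pos: [0.5735, 0.0527, 0.0634]
tool_rot: [3.135, -0.047, -0.017]
contact_force: [-0.4, -0.2, -0.4]
opening: -0.0001
```

```bash
python3 -c "
from h import *
go((*P['FL'],.057))"
```

```text
t 6.83 pos [0.5735 0.0527 0.0634] F [-0.39 -0.16 -0.35] open -0.0001
tool shift cm [1.06 0.03 0.63] turn [ 0.006  0.011 -0.002]
```

send_rows([
  {"tx": 0.9, "ty": 0, "tz": 0, "wx": 0, "wy": 0.01, "wz": 0, "jaw": 1},
  {"tx": 0, "ty": 0, "tz": 0.4, "wx": 0, "wy": 0, "wz": 0, "jaw": 1},
  {"tx": 0, "ty": 0, "tz": 0, "wx": 0, "wy": 0, "wz": 0, "jaw": 1},
])

```text
t: 7.2
tool_pos: [0.5835, 0.0524, 0.0603]
tool_rot: [3.135, -0.046, 0.003]
contact_force: [0.1, 1.1, 1.1]
opening: 0.0003
```

send_rows([
  {"tx": 0, "ty": 0, "tz": 0.15, "wx": 0, "wy": 0, "wz": 0, "jaw": 1},
])

```text
t: 7.32
tool_pos: [0.584, 0.0524, 0.0594]
tool_rot: [3.135, -0.046, 0.005]
contact_force: [-0.6, 0.3, -0.3]
opening: 0.0002
```

send_rows([
  {"tx": 0, "ty": 0, "tz": 0.15, "wx": 0, "wy": 0, "wz": 0, "jaw": 1},
])

```text
t: 7.45
tool_pos: [0.5841, 0.0524, 0.058]
tool_rot: [3.135, -0.046, 0.005]
contact_force: [-0.1, 0.3, -0.4]
opening: 0.0004
```

send_rows([
  {"tx": 0, "ty": 0, "tz": 0.1, "wx": 0, "wy": 0, "wz": 0, "jaw": 1},
])

```text
t: 7.58
tool_pos: [0.584, 0.0524, 0.0569]
tool_rot: [3.135, -0.046, 0.005]
contact_force: [0.1, -0.5, 0.8]
opening: 0.0001
```

send_rows([
  {"tx": 0, "ty": 0, "tz": 0.15, "wx": 0, "wy": 0, "wz": 0, "jaw": 1},
])

```text
t: 7.7
tool_pos: [0.5841, 0.0524, 0.0554]
tool_rot: [3.135, -0.046, 0.006]
contact_force: [-0.8, 0.0, 0.5]
opening: -0.0
```

send_rows([
  {"tx": 0, "ty": 0, "tz": 0.1, "wx": 0, "wy": 0, "wz": 0, "jaw": 1},
])

```text
t: 7.82
tool_pos: [0.5841, 0.0524, 0.0545]
tool_rot: [3.135, -0.046, 0.005]
contact_force: [-0.2, 0.5, 2.6]
opening: -0.0004
```

send_rows([
  {"tx": 0, "ty": 0, "tz": 0.1, "wx": 0, "wy": 0, "wz": 0, "jaw": 1},
])

```text
t: 7.95
tool_pos: [0.5843, 0.0524, 0.0538]
tool_rot: [3.135, -0.046, 0.006]
contact_force: [-0.7, 0.5, 3.2]
opening: -0.0
```

FL is giving: it moves down at only about 3 N. I'll keep pressing to the hard stop.

send_rows([
  {"tx": 0, "ty": 0, "tz": 0.1, "wx": 0, "wy": 0, "wz": 0, "jaw": 1},
  {"tx": 0, "ty": 0, "tz": 0.1, "wx": 0, "wy": 0, "wz": 0, "jaw": 1},
])

```text
t: 8.2
tool_pos: [0.5847, 0.0526, 0.0523]
tool_rot: [3.135, -0.046, 0.007]
contact_force: [-1.0, 0.5, 3.3]
opening: -0.0001
```

send_rows([
  {"tx": 0, "ty": 0, "tz": 0.1, "wx": 0, "wy": 0, "wz": 0, "jaw": 1},
])

```text
t: 8.32
tool_pos: [0.5849, 0.0527, 0.0515]
tool_rot: [3.135, -0.047, 0.008]
contact_force: [-1.3, 0.6, 3.7]
opening: -0.0
```

send_rows([
  {"tx": 0, "ty": 0, "tz": 0.1, "wx": 0, "wy": 0, "wz": 0, "jaw": 1},
])

```text
t: 8.45
tool_pos: [0.585, 0.0527, 0.0509]
tool_rot: [3.135, -0.047, 0.008]
contact_force: [-2.5, 1.1, 7.8]
opening: 0.0001
```

send_rows([
  {"tx": 0, "ty": 0, "tz": 0, "wx": 0, "wy": 0, "wz": 0, "jaw": 1},
  {"tx": 0, "ty": 0, "tz": -3, "wx": 0, "wy": 0, "wz": 0, "jaw": 1},
  {"tx": 0, "ty": -5, "tz": -3, "wx": 0, "wy": 0, "wz": 0, "jaw": 1},
  {"tx": 0, "ty": -5, "tz": 0, "wx": 0, "wy": 0, "wz": 0, "jaw": 1},
  {"tx": 0, "ty": 0, "tz": 0, "wx": 0, "wy": 0, "wz": 0, "jaw": 1},
])

```text
t: 9.07
tool_pos: [0.5871, 0.1543, 0.1095]
tool_rot: [3.135, -0.05, 0.005]
contact_force: [-0.3, -0.4, -0.5]
opening: 0.0004
```

```bash
python3 -c "
from h import *
go((.591,.16,.06))
ci=ctrl.camera_info('wrist');snap('wrist','w2.png')
import pickle;pickle.dump(ci,open('w2.pkl','wb'))
snap('top','t2.png',(220,140,420,290),4)"
```

```text
t 9.07 pos [0.5871 0.1543 0.1095] F [-0.33 -0.37 -0.49] open 0.0004
tool shift cm [ 0.36 -0.62  4.95] turn [ 0.006 -0.003 -0.004]
```

View pics/w2.png

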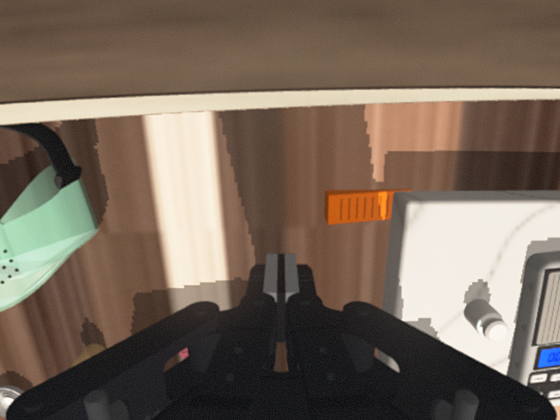

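View pics/t2.png

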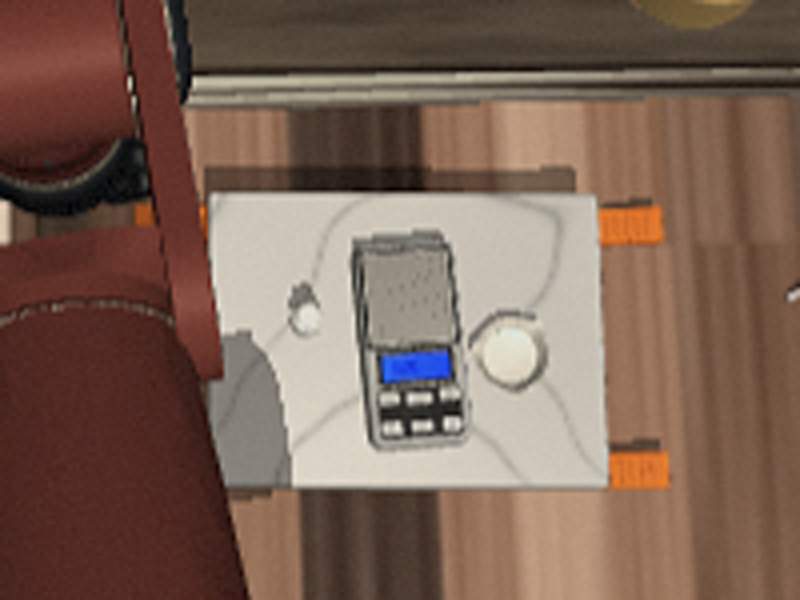

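The wrist view has the wedge's thick end at columns 326–328, rows 191–224. Its left side is clear for the fingers.

```bash
python3 -c "
from h import *
import pickle;ci=pickle.load(open('w2.pkl','rb'))
for px,z in [((326,191),.017),((327.5,224),.0),((327.5,224),.017),((397,193),.044),((387,350),.044)]: print(px,p2w(ci,px,z).round(4))
im=cv2.imread('pics/w2.png')[170:250,300:440];cv2.imwrite('pics/w2c.png',cv2.resize(im,None,fx=5,fy=5,interpolation=cv2.INTER_CUBIC))
im=ctrl.camera_info('wrist')
print(w2p(im,(.587,.1543,.0985)))
"
```

```text
(326, 191) [0.6051 0.1226 0.017 ]
(327.5, 224) [0.5744 0.1189 0.    ]
(327.5, 224) [0.5805 0.1213 0.017 ]
(397, 193) [0.6091 0.0819 0.044 ]
(387, 350) [0.4901 0.0801 0.044 ]
[278.41329015 270.46263102]
```

View pics/w2c.png

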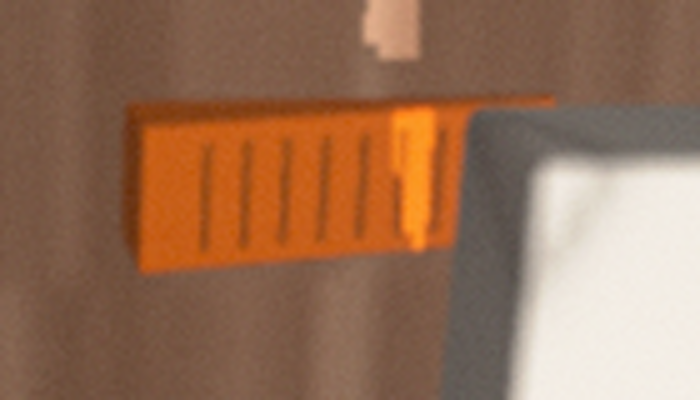

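```bash
python3 -c "
from h import *
import pickle;ci=pickle.load(open('w2.pkl','rb'))
for px,z in [((328,195),.017),((328,224.4),.017),((325,190.5),0),((325.5,219),0),((407.3,201.6),.044),((402,250),.044)]: print(px,p2w(ci,px,z).round(4))
"
```

```text
(328, 195) [0.6022 0.1212 0.017 ]
(328, 224.4) [0.5802 0.121  0.017 ]
(325, 190.5) [0.6013 0.121  0.    ]
(325.5, 219) [0.5786 0.1205 0.    ]
(407.3, 201.6) [0.6033 0.0749 0.044 ]
(402, 250) [0.5702 0.0757 0.044 ]
```

send_rows([
  {"tx": 0.35, "ty": -0.8, "tz": 2.5, "wx": 0.006, "wy": -0.003, "wz": 0, "jaw": 1},
  {"tx": 0, "ty": 0, "tz": 3, "wx": 0, "wy": 0, "wz": 0, "jaw": 1},
  {"tx": 0, "ty": 0, "tz": 2, "wx": 0, "wy": 0, "wz": 0, "jaw": 1},
  {"tx": 0, "ty": 0, "tz": 0, "wx": 0, "wy": 0, "wz": 0, "jaw": 1},
])

```text
t: 9.68
tool_pos: [0.5911, 0.1547, 0.0308]
tool_rot: [3.138, -0.063, -0.002]
contact_force: [0.1, -0.7, 0.1]
opening: -0.0001
```

```bash
python3 -c "
from h import *
go((.5915,.145,.016))"
```

```text
t 9.68 pos [0.5911 0.1547 0.0308] F [ 0.08 -0.73  0.14] open -0.0001
tool shift cm [0.08 0.97 1.48] turn [ 0.003  0.001 -0.012]
```

send_rows([
  {"tx": 0.05, "ty": 0, "tz": 1.3, "wx": 0, "wy": 0, "wz": -0.012, "jaw": 1},
  {"tx": 0, "ty": 0, "tz": 0.2, "wx": 0, "wy": 0, "wz": 0, "jaw": 1},
  {"tx": 0, "ty": 0.7, "tz": 0, "wx": 0, "wy": 0, "wz": 0, "jaw": 1},
  {"tx": 0, "ty": 0, "tz": 0, "wx": 0, "wy": 0, "wz": 0, "jaw": 1},
])

```text
t: 10.18
tool_pos: [0.5935, 0.1467, 0.0175]
tool_rot: [3.139, -0.044, 0.004]
contact_force: [0.6, -0.2, 0.1]
opening: 0.0001
```

```bash
python3 -c "
from h import *
go((.591,.138,.016))
snap('wrist','w3.png')"
```

```text
t 10.18 pos [0.5935 0.1467 0.0175] F [ 0.6  -0.15  0.1 ] open 0.0001
tool shift cm [-0.23  0.87  0.15] turn [ 0.003 -0.003  0.   ]
```

View pics/w3.png

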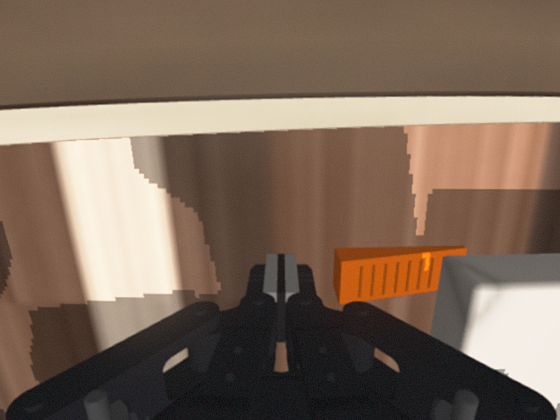

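Fingers (edge at column ~313) line up with the wedge's thick end (column ~338). Now the slow push.

send_rows([
  {"tx": -0.2, "ty": 0.5, "tz": 0.1, "wx": 0, "wy": 0, "wz": 0, "jaw": 1},
  {"tx": 0, "ty": 0.4, "tz": 0, "wx": 0, "wy": 0, "wz": 0, "jaw": 1},
  {"tx": 0, "ty": 0.3, "tz": 0, "wx": 0, "wy": 0, "wz": 0, "jaw": 1},
])

```text
t: 10.6
tool_pos: [0.5917, 0.1345, 0.0175]
tool_rot: [3.139, -0.043, 0.007]
contact_force: [0.6, -0.4, 0.5]
opening: -0.0001
```

send_rows([
  {"tx": 0, "ty": 0.3, "tz": 0, "wx": 0, "wy": 0, "wz": 0, "jaw": 1},
  {"tx": 0, "ty": 0.3, "tz": 0, "wx": 0, "wy": 0, "wz": 0, "jaw": 1},
])

```text
t: 10.85
tool_pos: [0.5915, 0.128, 0.0176]
tool_rot: [3.139, -0.043, 0.008]
contact_force: [0.8, -1.1, -0.7]
opening: 0.0001
```

send_rows([
  {"tx": 0, "ty": 0.3, "tz": 0, "wx": 0, "wy": 0, "wz": 0, "jaw": 1},
  {"tx": 0, "ty": 0.3, "tz": 0, "wx": 0, "wy": 0, "wz": 0, "jaw": 1},
])

```text
t: 11.1
tool_pos: [0.5913, 0.1217, 0.0176]
tool_rot: [3.139, -0.043, 0.008]
contact_force: [-0.4, 0.8, 0.1]
opening: -0.0002
```

```bash
python3 -c "
from h import *
go((.590,.108,.0165))
snap('wrist','w4.png')"
```

```text
t 11.1 pos [0.5913 0.1217 0.0176] F [-0.44  0.76  0.09] open -0.0002
tool shift cm [-0.1   1.37  0.11] turn [ 0.002 -0.005  0.001]
```

View pics/w4.png

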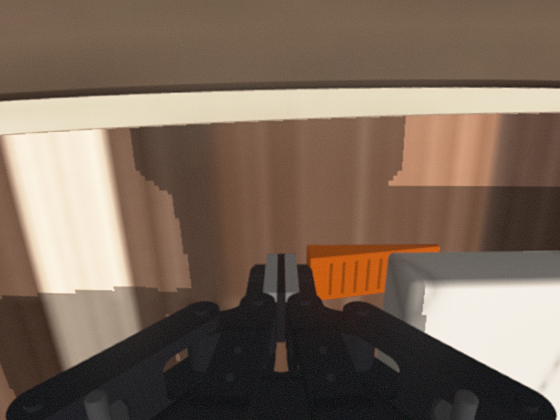

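The fingers now touch the wedge's thick end (column ~309), and it slides freely.

send_rows([
  {"tx": 0, "ty": 0.3, "tz": 0, "wx": 0, "wy": 0, "wz": 0, "jaw": 1},
  {"tx": 0, "ty": 0.3, "tz": 0, "wx": 0, "wy": 0, "wz": 0, "jaw": 1},
  {"tx": 0, "ty": 0.3, "tz": 0, "wx": 0, "wy": 0, "wz": 0, "jaw": 1},
])

```text
t: 11.52
tool_pos: [0.5911, 0.1119, 0.0176]
tool_rot: [3.139, -0.043, 0.007]
contact_force: [-0.9, 0.2, -0.5]
opening: -0.0001
```

send_rows([
  {"tx": 0, "ty": 0.2, "tz": 0, "wx": 0, "wy": 0, "wz": 0, "jaw": 1},
])

```text
t: 11.65
tool_pos: [0.591, 0.1097, 0.0176]
tool_rot: [3.139, -0.043, 0.008]
contact_force: [-0.2, 0.3, 0.4]
opening: -0.0
```

send_rows([
  {"tx": 0, "ty": 0.15, "tz": 0, "wx": 0, "wy": 0, "wz": 0, "jaw": 1},
])

```text
t: 11.78
tool_pos: [0.591, 0.108, 0.0176]
tool_rot: [3.139, -0.043, 0.007]
contact_force: [-0.1, 0.3, 0.1]
opening: -0.0001
```

send_rows([
  {"tx": 0, "ty": 0.15, "tz": 0, "wx": 0, "wy": 0, "wz": 0, "jaw": 1},
])

```text
t: 11.9
tool_pos: [0.5909, 0.1064, 0.0176]
tool_rot: [3.139, -0.043, 0.007]
contact_force: [-0.2, -0.1, 0.0]
opening: 0.0001
```

send_rows([
  {"tx": 0, "ty": 0.15, "tz": 0, "wx": 0, "wy": 0, "wz": 0, "jaw": 1},
])

```text
t: 12.02
tool_pos: [0.5909, 0.1049, 0.0176]
tool_rot: [3.139, -0.043, 0.007]
contact_force: [-0.6, 0.3, 0.8]
opening: 0.0002
```

send_rows([
  {"tx": 0, "ty": 0.15, "tz": 0, "wx": 0, "wy": 0, "wz": 0, "jaw": 1},
])

```text
t: 12.15
tool_pos: [0.5908, 0.1033, 0.0176]
tool_rot: [3.139, -0.043, 0.007]
contact_force: [-0.4, 0.5, -0.5]
opening: 0.0
```

```bash
python3 -c "
from h import *
go((.590,.108,.0165))
import pickle;pickle.dump(ctrl.camera_info('wrist'),open('w5.pkl','wb'))
snap('wrist','w5.png',(260,220,460,340),4)"
```

```text
t 12.15 pos [0.5908 0.1033 0.0176] F [-0.37  0.48 -0.5 ] open 0.0
tool shift cm [-0.09 -0.47  0.11] turn [ 0.002 -0.005  0.001]
```

View pics/w5.png

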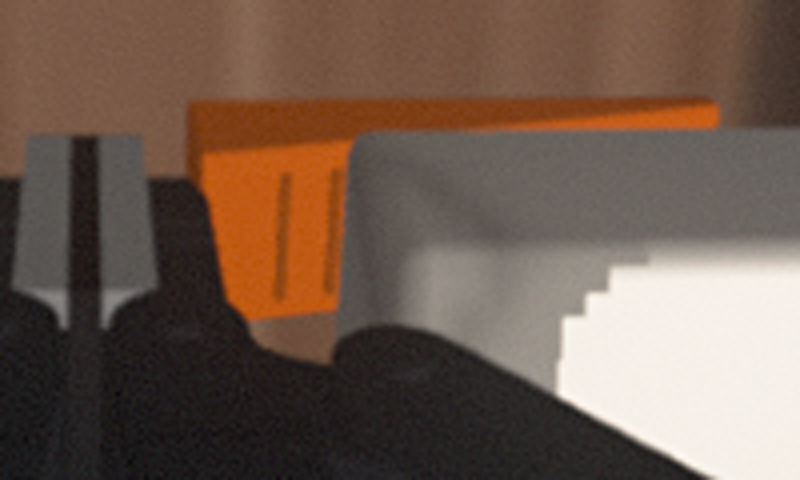

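```bash
python3 -c "
from h import *
import pickle;ci=pickle.load(open('w5.pkl','rb'))
f=lambda x,y,z:print(p2w(ci,(260+x/4-.4,220+y/4-.4),z).round(4))
f(188,104,0);f(203,155,.017);f(226,320,.017);f(350,140,.014);f(338,320,.014);f(415,248,.044)"
```

```text
[0.6003 0.0915 0.    ]
[0.6014 0.0912 0.017 ]
[0.5804 0.0885 0.017 ]
[0.6013 0.0743 0.014 ]
[0.578  0.0749 0.014 ]
[0.6044 0.0743 0.044 ]
```

The thick end is about 15 mm outside the edge, at first touch. I'll use fine steps and watch the force.

send_rows([
  {"tx": 0, "ty": 0.1, "tz": 0, "wx": 0, "wy": 0, "wz": 0, "jaw": 1},
])

```text
t: 12.32
tool_pos: [0.5908, 0.1024, 0.0176]
tool_rot: [3.14, -0.044, 0.007]
contact_force: [-0.8, 2.7, -0.6]
opening: 0.0002
```

send_rows([
  {"tx": 0, "ty": 0.08, "tz": 0, "wx": 0, "wy": 0, "wz": 0, "jaw": 1},
])

```text
t: 12.45
tool_pos: [0.5907, 0.102, 0.0176]
tool_rot: [3.141, -0.044, 0.007]
contact_force: [-0.3, 2.8, 0.2]
opening: 0.0001
```

send_rows([
  {"tx": 0, "ty": 0.08, "tz": 0, "wx": 0, "wy": 0, "wz": 0, "jaw": 1},
])

```text
t: 12.58
tool_pos: [0.5907, 0.1017, 0.0176]
tool_rot: [-3.141, 0.044, -0.008]
contact_force: [0.9, 2.8, 0.5]
opening: 0.0
```

send_rows([
  {"tx": 0, "ty": 0.1, "tz": 0, "wx": 0, "wy": 0, "wz": 0, "jaw": 1},
])

```text
t: 12.7
tool_pos: [0.5907, 0.1012, 0.0176]
tool_rot: [-3.14, 0.044, -0.008]
contact_force: [0.5, 4.9, 0.1]
opening: -0.0002
```

send_rows([
  {"tx": 0, "ty": 0.1, "tz": 0, "wx": 0, "wy": 0, "wz": 0, "jaw": 1},
])

```text
t: 12.82
tool_pos: [0.5906, 0.1009, 0.0176]
tool_rot: [-3.138, 0.044, -0.008]
contact_force: [-0.2, 5.6, 0.1]
opening: -0.0003
```

send_rows([
  {"tx": 0, "ty": 0, "tz": 0, "wx": 0, "wy": 0, "wz": 0, "jaw": 1},
])

```text
t: 12.95
tool_pos: [0.5907, 0.101, 0.0177]
tool_rot: [-3.138, 0.044, -0.008]
contact_force: [-0.0, 2.1, 0.1]
opening: 0.0002
```

```bash
python3 -c "
from h import *
go((.590,.108,.0165))
import pickle;pickle.dump(ctrl.camera_info('wrist'),open('w6.pkl','wb'))
snap('wrist','w6.png',(260,220,460,340),4)"
```

```text
t 12.95 pos [0.5907 0.101  0.0177] F [-0.04  2.07  0.14] open 0.0002
tool shift cm [-0.09 -0.69  0.12] turn [-0.003 -0.005  0.   ]
```

View pics/w6.png

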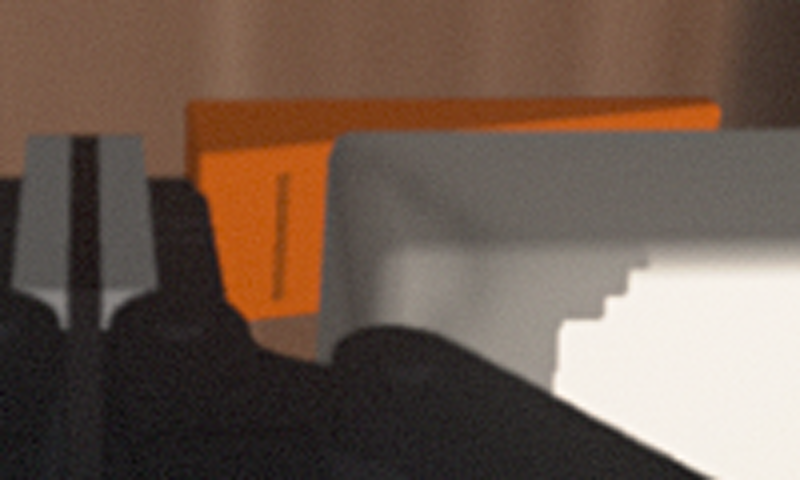

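The wedge is snug, its thick end about 13 mm outside the edge. I'll back off and press the corner again.

send_rows([
  {"tx": 0, "ty": -1, "tz": 0, "wx": 0, "wy": 0, "wz": 0, "jaw": 1},
  {"tx": 0, "ty": -1, "tz": -1, "wx": 0, "wy": 0, "wz": 0, "jaw": 1},
  {"tx": 0, "ty": 0, "tz": -4, "wx": 0, "wy": 0, "wz": 0, "jaw": 1},
  {"tx": 0, "ty": 0, "tz": -3, "wx": 0, "wy": 0, "wz": 0, "jaw": 1},
  {"tx": 0, "ty": 0, "tz": 0, "wx": 0, "wy": 0, "wz": 0, "jaw": 1},
])

```text
t: 13.62
tool_pos: [0.5911, 0.1215, 0.1013]
tool_rot: [3.139, -0.042, 0.008]
contact_force: [-0.1, 0.0, 0.0]
opening: 0.0001
```

```bash
python3 -c "
from h import *
go((*P['FL'],.06))"
```

```text
t 13.62 pos [0.5911 0.1215 0.1013] F [-0.05  0.03  0.05] open 0.0001
tool shift cm [-0.54  6.96  4.14] turn [ 0.002 -0.005  0.001]
```

```bash
python3 -c "
from h import *
go((*P['FL'],.06))"
```

```text
t 13.62 pos [0.5911 0.1215 0.1013] F [-0.05  0.03  0.05] open 0.0001
tool shift cm [-0.54  6.96  4.14] turn [ 0.002 -0.005  0.001]
```

send_rows([
  {"tx": -0.3, "ty": 3, "tz": 0, "wx": 0, "wy": 0, "wz": 0, "jaw": 1},
  {"tx": -0.2, "ty": 2.5, "tz": 0, "wx": 0, "wy": 0, "wz": 0, "jaw": 1},
  {"tx": 0, "ty": 0, "tz": 1.5, "wx": 0, "wy": 0, "wz": 0, "jaw": 1},
  {"tx": 0, "ty": 0, "tz": 1, "wx": 0, "wy": 0, "wz": 0, "jaw": 1},
  {"tx": 0, "ty": 0, "tz": 0, "wx": 0, "wy": 0, "wz": 0, "jaw": 1},
])

```text
t: 14.25
tool_pos: [0.5817, 0.0672, 0.0699]
tool_rot: [3.138, -0.038, -0.002]
contact_force: [-0.5, 0.3, -0.1]
opening: -0.0
```

```bash
python3 -c "
from h import *
go((*P['FL'],.06))"
```

```text
t 14.25 pos [0.5817 0.0672 0.0699] F [-0.53  0.29 -0.08] open -0.0
tool shift cm [0.26 1.51 1.  ] turn [0.003 0.001 0.004]
```

send_rows([
  {"tx": 0.2, "ty": 1.4, "tz": 0, "wx": 0, "wy": 0, "wz": 0, "jaw": 1},
  {"tx": 0, "ty": 0, "tz": 0.7, "wx": 0, "wy": 0, "wz": 0, "jaw": 1},
  {"tx": 0, "ty": 0, "tz": 0.3, "wx": 0, "wy": 0, "wz": 0, "jaw": 1},
  {"tx": 0, "ty": 0, "tz": 0, "wx": 0, "wy": 0, "wz": 0, "jaw": 1},
])

```text
t: 14.75
tool_pos: [0.5839, 0.0531, 0.0593]
tool_rot: [3.138, -0.036, -0.001]
contact_force: [-0.0, 0.4, -0.7]
opening: -0.0002
```

send_rows([
  {"tx": 0, "ty": 0, "tz": 0.2, "wx": 0, "wy": 0, "wz": 0, "jaw": 1},
])

```text
t: 14.88
tool_pos: [0.5841, 0.0531, 0.0575]
tool_rot: [3.139, -0.036, -0.0]
contact_force: [-0.1, 0.6, 0.0]
opening: -0.0001
```

send_rows([
  {"tx": 0, "ty": 0, "tz": 0.15, "wx": 0, "wy": 0, "wz": 0, "jaw": 1},
])

```text
t: 15.0
tool_pos: [0.5842, 0.0532, 0.0561]
tool_rot: [3.139, -0.036, 0.0]
contact_force: [-0.3, 0.2, 0.0]
opening: -0.0001
```

send_rows([
  {"tx": 0, "ty": 0, "tz": 0.1, "wx": 0, "wy": 0, "wz": 0, "jaw": 1},
])

```text
t: 15.12
tool_pos: [0.5842, 0.0533, 0.0551]
tool_rot: [3.139, -0.036, 0.0]
contact_force: [-0.1, -0.7, -0.2]
opening: -0.0001
```

send_rows([
  {"tx": 0, "ty": 0, "tz": 0.1, "wx": 0, "wy": 0, "wz": 0, "jaw": 1},
])

```text
t: 15.25
tool_pos: [0.5843, 0.0533, 0.0548]
tool_rot: [3.138, -0.035, -0.0]
contact_force: [-3.7, -1.0, 8.1]
opening: 0.0
```

send_rows([
  {"tx": 0, "ty": 0, "tz": 0.1, "wx": 0, "wy": 0, "wz": 0, "jaw": 1},
])

```text
t: 15.38
tool_pos: [0.5843, 0.0533, 0.0548]
tool_rot: [3.138, -0.035, -0.001]
contact_force: [-5.7, 0.7, 6.8]
opening: -0.0
```

send_rows([
  {"tx": 0, "ty": 0, "tz": 0.08, "wx": 0, "wy": 0, "wz": 0, "jaw": 1},
])

```text
t: 15.5
tool_pos: [0.5843, 0.0533, 0.0549]
tool_rot: [3.138, -0.035, -0.002]
contact_force: [-2.8, -1.1, 3.9]
opening: 0.0002
```

send_rows([
  {"tx": 0, "ty": 0, "tz": 0.08, "wx": 0, "wy": 0, "wz": 0, "jaw": 1},
])

```text
t: 15.62
tool_pos: [0.5843, 0.0533, 0.0549]
tool_rot: [3.138, -0.035, -0.003]
contact_force: [-3.0, 0.9, 5.1]
opening: -0.0002
```

It is firm: 8 N with no sinking. I'll hold slightly harder to be sure of the dwell, then withdraw.

send_rows([
  {"tx": 0, "ty": 0, "tz": 0.12, "wx": 0, "wy": 0, "wz": 0, "jaw": 1},
  {"tx": 0, "ty": 0, "tz": 0.12, "wx": 0, "wy": 0, "wz": 0, "jaw": 1},
  {"tx": 0, "ty": 0, "tz": 0.12, "wx": 0, "wy": 0, "wz": 0, "jaw": 1},
])

```text
t: 16.0
tool_pos: [0.5844, 0.0533, 0.0548]
tool_rot: [3.138, -0.034, -0.006]
contact_force: [-5.2, -0.5, 7.9]
opening: -0.0001
```

send_rows([
  {"tx": 0, "ty": 0, "tz": -3, "wx": 0, "wy": 0, "wz": 0, "jaw": 1},
  {"tx": 0, "ty": -2, "tz": -4, "wx": 0, "wy": 0, "wz": 0, "jaw": 1},
  {"tx": -4, "ty": -5, "tz": -4, "wx": 0, "wy": 0, "wz": 0, "jaw": 1},
  {"tx": -4, "ty": -5, "tz": -3, "wx": 0, "wy": 0, "wz": 0, "jaw": 1},
  {"tx": -2, "ty": -5, "tz": 0, "wx": 0, "wy": 0, "wz": 0, "jaw": 1},
])

```text
t: 16.62
tool_pos: [0.4997, 0.2134, 0.1884]
tool_rot: [3.14, -0.046, -0.002]
contact_force: [0.7, -0.5, 0.7]
opening: -0.0002
```

send_rows([
  {"tx": -2, "ty": -6, "tz": 0, "wx": 0, "wy": 0, "wz": 0, "jaw": 1},
  {"tx": -2, "ty": -6, "tz": 0, "wx": 0, "wy": 0, "wz": 0, "jaw": 1},
  {"tx": 0, "ty": -3, "tz": 0, "wx": 0, "wy": 0, "wz": 0, "jaw": 1},
  {"tx": 0, "ty": 0, "tz": 0, "wx": 0, "wy": 0, "wz": 0, "jaw": 1},
])

```text
t: 17.12
tool_pos: [0.4623, 0.3681, 0.1893]
tool_rot: [-3.14, 0.038, -0.005]
contact_force: [0.3, -0.3, -0.7]
opening: 0.0003
```

```bash
python3 -c "
from h import *
go((*P['FL'],.06))
snap('top','t9.png',(190,140,390,290),4);snap('scene','s9.png')"
```

```text
t 17.12 pos [0.4623 0.3681 0.1893] F [ 0.27 -0.28 -0.7 ] open 0.0003
tool shift cm [12.9  31.33 12.93] turn [-0.002 -0.003  0.004]
```

View pics/t9.png

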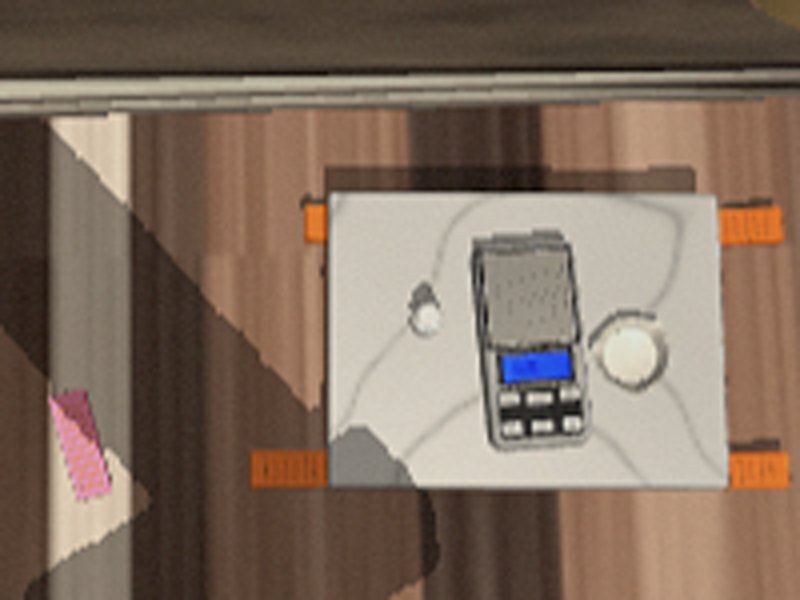

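View pics/s9.png

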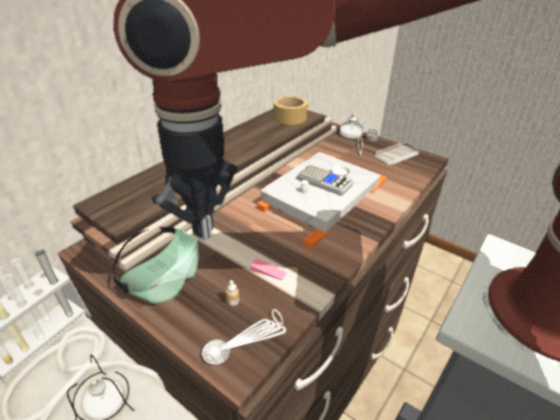

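The top view puts the slab corner at (272.5,188), the same as at the start. The far-left wedge is in square, the other three haven't visibly moved, and the weight and bottle are upright. Handing in.

```bash
python3 -c "
from station import ctrl
print(ctrl.finish_job())"
```

```text
the job is handed in; nothing more can be done
None
```

The soft foot is under the far-left corner. Its wedge is now snug under the slab edge, and the corner holds firm. The job is handed in at about 17 s, and it reported no verdict.

- **Finding the corner:** near-right and near-left stayed firm at about 10 N. Far-left sank about 4 mm under 3–4 N and then stopped hard. I didn't press far-right because the soft corner was already found.
- **Pushing the wedge:** I pushed only the far-left wedge. It slid freely to first touch, then I pushed about 2 mm further, reaching 5.6 N at most. By the wrist camera its thick end is about 13 mm outside the edge.
- **Pressing again:** far-left held at 4–8 N without sinking. During that press one force reading dipped to 3.9 N, so I pressed for three more steps, and the reading at the end was 7.9 N.
- **Last pictures:** the slab corner is at the same pixel as at the start. The other three wedges, the scale and the dish show no visible movement, and the weight and bottle are upright. I judged these by eye and did not measure them. The hand is clear of the slab and wedges. No check failed or disagreed.

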